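# Chuck a square turning blank and check that it clears the tool rest

### The job

Draw the long pale blank with the red top end out of the leaning stock rack, turn it until its flats are square to the jaws of the carving stand, and set it gently down upright between them, red end up, centred and fully down on the turntable, and let go of it. Then slide the tool rest in towards the blank by its black knob, fully home, and after that turn the turntable by its red-topped crank knob through half a turn, counter-clockwise seen from above, to check that the blank swings past the rest without touching it. Leave the blank standing in the jaws and the rest home, and do not disturb the other stock, tools and jars.

Things in the scene. Friction and masses are not known exactly. Their poses are not given: they have to be found in the camera images.
- blank_mid (a point): Centre of the pale blank with its last 12 mm painted red, 28 x 28 x 130 mm, about 70 g. z runs along it towards the red end (ends 65 mm away), x and y are square to its flats. It starts leaning 28 degrees from vertical in a rack lane, red end up and towards the rack's -x (the robot's side); the bed is under its -x flat, the neighbouring lanes off its y flats. Draw it out along its length.
- blank: The same blank; origin at the centre of its foot, axes as blank_mid.
- rack: Fixed plywood stock rack, 210 mm wide (y), 140 deep; origin on the table under its middle. Three lanes 62 mm apart on a leaning bed carry, in random order, the blank and two short offcuts. The bed bears only the blank's lower 80 mm; fences 18 mm high with 1.8 mm play at each side guide its lowest 55 mm. The upper 50 mm stand free, 60 mm above the offcuts' tops (along the lean).
- chuck (a point): On the axis of the steel turntable (200 mm across), on its top face, 100 mm above the table: the blank's foot goes here. Turns with it; z up. Two dark jaws stand on the face, 31.5 mm apart, 30 mm high (flared lips to 36), 34 mm long; the slot between them runs along this x, centred here, open at both ends. The turntable turns with about 0.04 N m and stays where it is left.
- crank_knob (a point): Grip point on the turntable's upright round knob: black, 19 mm across, from 28 mm below to 6 mm above this point, then a red cap 24 mm across and 6 mm high. 85 mm from the axis. It starts on the stand's -x (robot) side, from 8 degrees towards the rest to 26 away; counter-clockwise it goes round by -y to the far side, clear of the rest; the other way is blocked for a gripper. It does not spin in itself.
- turntable (a joint): Turntable angle (rad), grows counter-clockwise seen from above, endless. At 0 the slot lies along the stand's x axis. It starts between 0.3 and 0.9.
- rest_knob (a point): Grip point of the tool rest's upright round black knob, 22 mm across, on top of its post, from 28 mm below to 10 mm above this point; 188 mm above the table. 172 mm from the turntable's axis when the rest is fully back, 122 mm when home: push it level towards the axis (the stand's -y), about 3 N. The rest's arm, 20 mm wide, runs towards the axis with its top 29 mm below this point.
- rest_slide (a joint): Travel of the tool rest towards the blank (m): 0 fully back, 0.05 hard stop, fully home. It starts between 0 and 0.015 and stays where it is left.
- rest_bar (a point): Middle of the rest bar's face that looks at the blank; steel bar 50 mm long across the slide, 18 mm high, its middle 54 mm above the turntable's face. 30 mm from the axis when home, so that a centred blank (corners 20 mm from the axis) clears it by 10 mm.
- rest: The sliding tool rest: mustard carriage, post, arm and steel bar; origin under the carriage, 170 mm below rest_knob. The blank must not touch it.
- stand: Fixed mustard foot of the carving stand, 190 x 190 mm; origin on the table under the turntable's axis; the tool rest's slideway reaches out along its +y to 240 mm.
- walnut: Bystander, leave alone: dark square offcut, 28 x 28 x 70 mm, in the rack.
- dowel: Bystander, leave alone: round dowel, 28 mm across, 66 mm long, in the rack.
- gouge: Bystander, leave alone: turning gouge with a pale and pink handle, 300 mm long, lying on the table.
- wax: Bystander, leave alone: low tin of wax, 76 mm across, 45 mm high.
- glue: Bystander, leave alone: glue bottle, 56 mm across, 150 mm high.
- brush: Bystander, leave alone: brush lying on the table.
- centre: Bystander, leave alone: steel lathe centre standing on the table, 32 mm across, 85 mm high.
- collar: Bystander, leave alone: dark steel collar, 48 mm across, 16 mm high.
There are look-alikes about, which are no part of the job. There is more than one size of the blank; the job needs the middle-sized.

How it is judged (in metres and radians):
On the way, in this order (a step that is already met when the one before it is completed fails the run):
1. the blank stands red end up between the jaws, square to them, centred and fully down, and is let go (horizontal distance between blank_mid and chuck below 0.008 m and z of blank_mid in the frame of chuck between 0.061 and 0.069 m and angle between blank_mid's own z axis and vertical below 0.12 rad and (angle between the x axis of blank_mid and the x axis of chuck, either way round below 0.17 rad or angle between the x axis of blank_mid and the y axis of chuck, either way round below 0.17 rad) and contact force between the fingers and blank below 0.2 N), for 0.2 s.
2. the tool rest is slid fully home with the blank still seated (horizontal distance between blank_mid and chuck below 0.008 m and z of blank_mid in the frame of chuck between 0.061 and 0.069 m and angle between blank_mid's own z axis and vertical below 0.12 rad and (angle between the x axis of blank_mid and the x axis of chuck, either way round below 0.17 rad or angle between the x axis of blank_mid and the y axis of chuck, either way round below 0.17 rad) and value of joint rest_slide above 0.045 m), for 0.2 s.
3. the turntable has been turned through about half a turn with the blank seated and the rest home (all of step 2 and distance of crank_knob from where it was at the start of the episode above 0.16 m), for 0.05 s.
At the end, for the whole second after the job is handed in: Blank let go between the jaws: upright within 7 degrees, square within 10, within 8 mm of the axis and 4 mm of fully down; rest within 5 mm of its stop; turntable still, after the crank knob has come at least 140 degrees round from its start (all of step 2 and contact force between the fingers and blank below 0.2 N and linear speed of blank below 0.02 m/s and velocity of joint turntable between -0.1 and 0.1 rad/s); the robot touches nothing.
It fails at once if the blank touches the tool rest (contact force between blank and rest above 0.5 N).
It fails at once if the blank is slammed or forced down on the turntable (contact force between blank and stand above 50 N).
It fails at once if one of the other things (stock, tools, jars) is disturbed by over 25 mm (distance of any of walnut, dowel, gouge, wax, glue, brush, centre, collar from where it was at the start of the episode above 0.025 m).
It also fails if it takes over 64 s, if anything falls off the work surface, if the arm or the gripper's body presses on something with over 40 N, if the wrist force passes 120 N, or if a joint passes its speed limit or range.

### The arm

A 6-joint arm with a two-finger parallel gripper is mounted at the origin on the work surface. World frame = base frame: x ahead of the robot, y to its left, z up, the work surface at z = 0. Lengths are in m, angles in degrees, forces in N, time in s.
With the tool pointing down it reaches from about 0.25 to 0.8 m from the base axis. Payload 3.9 kg.
Tool frame: the origin (TCP) lies at the very end of the fingers, on their centre line; the grasp point (between the pads) lies 19 mm behind it; z points along the fingers, y is the line along which they close (so a half turn about z gives the same grasp; the last joint's range is limited). The gripper opens to 85 mm and grips with 20 to 120 N. Pads are 22 mm wide; open, the fingers measure 114 mm over their backs; the gripper's body (76 mm by 85 mm) begins 54 mm behind the grasp point. The pads swing forward as they close: fully open they stand 13 mm farther back than shut.
Start: joints at [-72.307, 14.897, -7.913, 67.191, 0, 90], TCP at [0.16, -0.5, 0.231] pointing down, gripper open.
Joint ranges: [-159.42, 159.42], [-47.68, 98.78], [-73.54, 78.23], [-108.79, 121.32], [-90, 84.71], [-180, 180]. Speed limits (degrees/s): [147.25, 147.25, 180, 180, 180, 180].

### API

Orientations are given as [roll, pitch, yaw] about the fixed x, y, z axes, in that order (R = Rz(yaw) Ry(pitch) Rx(roll)).
In Python, from workcell import manip gives the robot as it stands.
- The arm moves only by the shell command python3 -m creep 'ROWS' [FORCE]. ROWS is JSON, a list of rows, each an object with "angular": the turn, a rotation vector about the tool's x, y, z in degrees, a list of three; "delta_pos": the shift along the tool's x, y, z in cm, a list of three; "fingers": the opening, from 0 (shut) to 1 (fully open). A call has 1 to 5 rows; each row is the pose to reach, as a shift and turn from the pose commanded when the call began, along the tool's axes at that moment; what a row does not reach only later rows make up. A row lasts 1/10 s, in which the tool goes at most 50 mm and 8.59 degrees, less where a joint would pass 70% of its speed; a pose out of reach is approached as far as the arm can. A call with a gripper value outside its range is refused whole. The fingers move at their own pace and stop on an object; FORCE is the grip in N (left out, the last holds). Time passes only in rows, so rows that repeat a pose let the fingers close. It gives the time, the measured TCP pose, the force, the opening and the grip force at its end, in the units of the state.
- manip.observe(): the state, without advancing time (a new reading comes with each control period).
- manip.read_camera(name): name is "scene" or "side" or "wrist"; returns a dict with "img" (400x640x3 uint8, red, green, blue), "fx", "fy", "cx", "cy" (pixels), "cam_to_world" (4x4, takes a point from camera to world coordinates). Camera axes: x right, y down, z forward; pixel columns grow to the right and rows downward; lengths in m; the calibration is good to about 2 mm. A picture is of the moment at which its call begins. There is no depth.
- manip.finish_job(): hands the job in; it is judged then, once.
Trained networks look in a picture, given as the dict that the camera call returned (one of the last four; its "shot" number tells which), for a name from the list of things; names that differ only in an ending like _2 or _b are one class to them, and where a whole thing is asked for, a point or a joint stands for the part that bears it (a point fixed in the world has none). Each returns a list of dicts, best first, with "confidence" (0 to 1); they miss things now and then, are a little off and sometimes report something else, mostly with a low value. They report only what shows in the picture. A call takes as long as a camera call. They do not tell look-alikes from the thing itself.
- manip.spot_in(picture, label): "rect" ([left, top, width, height] in pixels, round what is visible of it).
- manip.masks_of(picture, label): "region" (400x640 bool, what is visible of it) and "rect" ([left, top, width, height] in pixels, round what is visible of it).
The state is a dict: "t": time; "qpos": joint angles; "joint_velocities": joint speeds; "tau": joint torques, N m; "tcp_pos": TCP position; "orientation": TCP orientation; "contact_force": force on the tool from outside, world axes, zero at the start; "wrist_torque": the same for the moment, N m; "opening": finger opening in m; "grip_force": force on a finger pad.
Only numpy, scipy, OpenCV 4.12 (cv2) and the standard library are available. Lean on these libraries where they do the work, as an engineer would, in place of code of your own. Each camera call takes 0.05 s, during which the arm holds its last target. There are 200 camera calls.

## Working session

There is one attempt and no reset: what is moved stays moved. The work goes in short steps, Python scripts to look and compute and a shell command to move; the robot and the scene stay as the last step left them, time stands still between calls to the robot, and variables do not carry over. Pictures are saved under pics/ and viewed, at most 10 in all, crops included, and the job is handed in when it is done.

```bash
mkdir -p pics
cat > h.py <<'E'
import numpy as np, cv2
from workcell import manip
from scipy.spatial.transform import Rotation as Rn
def cam(n,save=None):
    p=manip.read_camera(n)
    if save: cv2.imwrite('pics/'+save,cv2.cvtColor(p['img'],cv2.COLOR_RGB2BGR))
    return p
def ray(p,u,v):
    T=np.array(p['cam_to_world']);d=T[:3,:3]@np.array([(u-p['cx'])/p['fx'],(v-p['cy'])/p['fy'],1.]);return T[:3,3],d/np.linalg.norm(d)
def onz(p,u,v,z):
    o,d=ray(p,u,v);return o+d*(z-o[2])/d[2]
def tri(*a):
    A=np.zeros((3,3));b=np.zeros(3);L=[ray(*x) for x in a]
    for o,d in L:
        M=np.eye(3)-np.outer(d,d);A+=M;b+=M@o
    x=np.linalg.solve(A,b);return x,[float(np.linalg.norm(np.cross(x-o,d))) for o,d in L]
def proj(p,X):
    T=np.linalg.inv(np.array(p['cam_to_world']));c=T[:3,:3]@np.asarray(X)+T[:3,3];return p['fx']*c[0]/c[2]+p['cx'],p['fy']*c[1]/c[2]+p['cy']
E
python3 - <<'E'
from h import *
np.set_printoptions(precision=4,suppress=True)
ims=[]
for n in ['scene','side']:
    p=cam(n,n+'0.png');print(n,p['fx'],np.array(p['cam_to_world']).round(3).tolist())
    for l in ['blank_mid','rack','crank_knob','rest_knob','rest','stand','turntable','walnut','dowel','rest_bar']:
        print(l,[(np.round(d['rect'],0).tolist(),round(d['confidence'],2)) for d in manip.spot_in(p,l)[:3]])
print(manip.observe())
E
```

```text
scene 434.27852227918044 [[0.755, 0.333, -0.565, 1.231], [0.655, -0.414, 0.632, -0.802], [-0.023, -0.847, -0.531, 0.813], [0.0, 0.0, 0.0, 1.0]]
blank_mid [([307.0, 326.0, 34.0, 21.0], 0.91), ([203.0, 239.0, 42.0, 41.0], 0.9), ([261.0, 236.0, 31.0, 52.0], 0.8)]
rack [([235.0, 238.0, 96.0, 84.0], 0.79)]
crank_knob [([313.0, 180.0, 66.0, 45.0], 0.69), ([390.0, 136.0, 15.0, 48.0], 0.62)]
rest_knob [([194.0, 303.0, 33.0, 33.0], 0.65), ([356.0, 156.0, 34.0, 49.0], 0.59), ([321.0, 166.0, 51.0, 9.0], 0.55)]
rest [([357.0, 156.0, 33.0, 52.0], 0.62)]
stand [([306.0, 153.0, 93.0, 98.0], 0.95)]
turntable [([310.0, 182.0, 71.0, 41.0], 0.89), ([389.0, 137.0, 16.0, 46.0], 0.55)]
walnut [([288.0, 248.0, 22.0, 27.0], 0.9), ([316.0, 184.0, 64.0, 41.0], 0.46), ([356.0, 156.0, 35.0, 53.0], 0.27)]
dowel [([318.0, 165.0, 52.0, 9.0], 0.7), ([250.0, 274.0, 17.0, 26.0], 0.62), ([289.0, 249.0, 21.0, 27.0], 0.51)]
rest_bar [([352.0, 155.0, 40.0, 55.0], 0.59)]
side 452.5369397870471 [[-0.853, -0.285, 0.436, -0.023], [-0.521, 0.498, -0.693, 0.891], [-0.02, -0.819, -0.574, 0.84], [0.0, 0.0, 0.0, 1.0]]
blank_mid [
[... 306 characters left out ...]
112.0, 101.0], 0.67)]
turntable [([274.0, 196.0, 71.0, 50.0], 0.97)]
walnut [([335.0, 159.0, 11.0, 7.0], 0.43)]
dowel [([254.0, 209.0, 45.0, 73.0], 0.4)]
rest_bar [([255.0, 207.0, 41.0, 75.0], 0.62)]
{'t': 1.1, 'qpos': array([-72.3056,  14.8953,  -7.9127,  67.1917,   0.002 ,  90.0011]), 'joint_velocities': array([ 0.0404, -0.0287, -0.0623, -0.0289,  0.0078,  0.005 ]), 'tau': array([  0.0011, -40.5626,  25.424 ,   0.0011,  -0.    ,  -0.    ]), 'tcp_pos': array([ 0.1596, -0.5001,  0.2313]), 'orientation': array([179.9997,  -0.002 ,  17.6934]), 'contact_force': array([-0.3244, -0.4066, -0.0532]), 'wrist_torque': array([0.0545, 0.0257, 0.0391]), 'grip_force': 0.0, 'opening': 0.08518815149114915}
```

View pics/scene0.png

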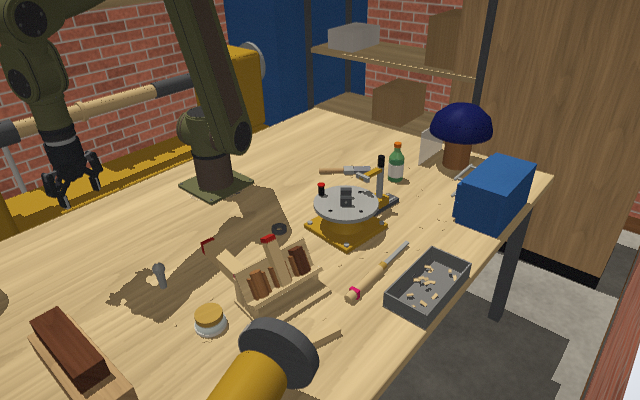

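View pics/side0.png

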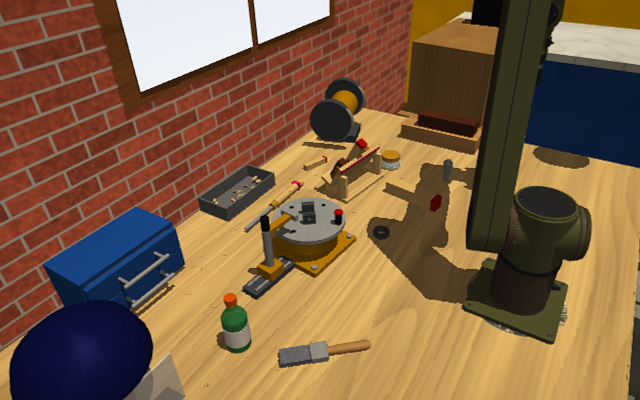

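Run:
```python
import cv2,numpy as np
a=cv2.imread('pics/scene0.png')[150:300,230:410];b=cv2.imread('pics/side0.png')[130:290,240:400]
a=cv2.resize(a,None,fx=2.2*2,fy=2.2*2,interpolation=cv2.INTER_CUBIC)[:600,:400*2]
cv2.imwrite('pics/z1.png',cv2.resize(a,(720,600)));cv2.imwrite('pics/z2.png',cv2.resize(b,(600,600),interpolation=cv2.INTER_CUBIC))
```

```text
(no output)
```

View pics/z1.png

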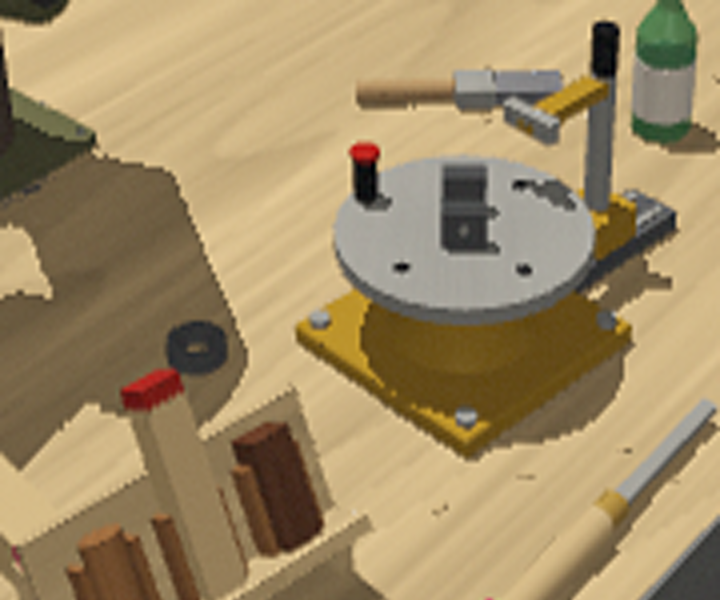

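View pics/z2.png

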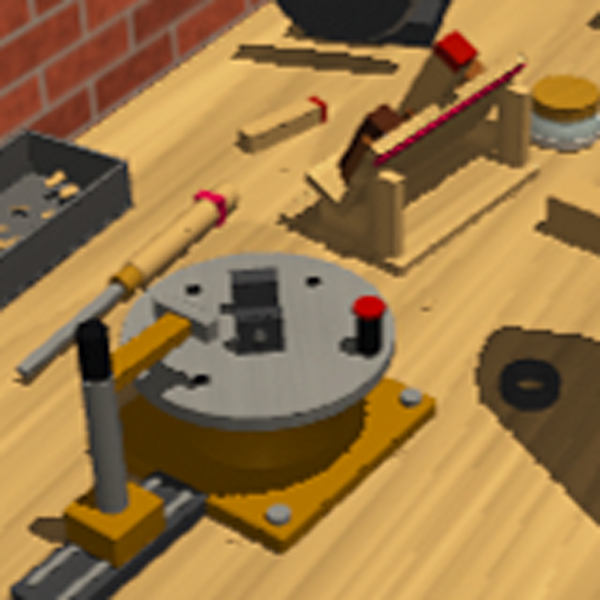

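Run:
```python
from h import *
np.set_printoptions(precision=4,suppress=True)
S=cam('scene');D=cam('side')
s=lambda x,y:(S,230+x/4.,150+y/4.4)
d=lambda x,y:(D,240+x/3.75,130+y/3.75)
for n,a,b in [('cap',(365,150),(369,303)),('rknob',(605,28),(93,328)),('blankred top',(152,378),(460,42)),('blank corner top left',(177,372),(452,35)),('rack top corner',(293,390),(382,163)),('rack bar other',None,None),
  ('bolt1',(320,319),(411,396)),('bolt2',(606,320),(278,513)),('jawtop mid',(465,188),(256,295))]:
    if a: print(n,*tri(s(*a),d(*b)))
from scipy.optimize import least_squares
for P in ([s(334,232)]+[s(594,232),s(464,157),s(464,308),s(380,180),s(550,180)],[d(121,330),d(393,332),d(257,253),d(257,414)]):
    X=np.array([onz(*p,.1)[:2] for p in P]);r=least_squares(lambda c:np.hypot(*(X-c).T)-.1,X.mean(0));print('disc',r.x,r.fun)
```

```text
cap [0.4664 0.0661 0.14  ] [0.0013535093053750208, 0.0013535093053749162]
rknob [0.5653 0.2422 0.1962] [0.0010383872766283626, 0.0010383872766284925]
blankred top [ 0.5652 -0.2512  0.1744] [0.0035139526001603722, 0.003513952600160563]
blank corner top left [ 0.5743 -0.2443  0.1803] [0.008099532018763681, 0.008099532018763704]
rack top corner [ 0.5793 -0.1434  0.1086] [0.003610558373940182, 0.003610558373940311]
bolt1 [0.461  0.014  0.0215] [0.0015478846359295957, 0.0015478846359295462]
bolt2 [ 0.5559  0.1682 -0.0194] [0.062348479404680295, 0.062348479404680544]
jawtop mid [0.5482 0.0863 0.1303] [0.001279370930684615, 0.001279370930684696]
disc [0.5533 0.0817] [-0.0008 -0.0022  0.0001 -0.0066 -0.0057 -0.0038]
disc [0.5482 0.0853] [-0.0012 -0.0012 -0.0031 -0.003 ]
```

```bash
cat >> h.py <<'E'
def T_tool():
    o=manip.observe();return np.array(o['tcp_pos']),Rn.from_euler('xyz',o['orientation'],degrees=True).as_matrix()
def go(pos,R):
    "rows from measured pose"
    p,C=T_tool();d=C.T@(np.asarray(pos)-p)*100;w=Rn.from_matrix(C.T@R).as_rotvec(degrees=True)
    print('delta_pos cm',d.round(2).tolist(),'angular',w.round(1).tolist(),'|d|',round(float(np.linalg.norm(d)),1),'|w|',round(float(np.linalg.norm(w)),1))
def Rt(z,y):
    z=np.array(z,float);z/=np.linalg.norm(z);y=np.array(y,float);y-=z*(y@z);y/=np.linalg.norm(y);return np.c_[np.cross(y,z),y,z]
E
python3 - <<'E'
from h import *
np.set_printoptions(precision=4,suppress=True)
S=cam('scene');D=cam('side');W=cam('wrist')
s=lambda x,y:(S,230+x/4.,150+y/4.4)
d=lambda x,y:(D,240+x/3.75,130+y/3.75)
a=tri(s(293,390),d(380,160));b=tri(s(20,545),d(522,66));print(a,b)
v=a[0]-b[0];yaw=np.degrees(np.arctan2(-v[0],v[1]));print('rack yaw',yaw)
p,C=T_tool();M=np.array(W['cam_to_world']);print('cam in tool',(C.T@M[:3,:3]).round(3).tolist(),C.T@(M[:3,3]-p),W['fx'])
for yw in (yaw,0):
    Z=Rn.from_euler('z',yw,degrees=True).as_matrix();u=Z@[-np.sin(np.radians(28)),0,np.cos(np.radians(28))]
    for sg in (1,-1): go(np.array([.565,-.251,.174])+.10*u,Rt(-u,sg*Z[:,1]))
E
```

```text
(array([ 0.5814, -0.1448,  0.1103]), [0.0030689616764663307, 0.0030689616764664005]) (array([ 0.55  , -0.3499,  0.1104]), [0.0011819757414597456, 0.0011819757414598226])
rack yaw -8.685267735493072
cam in tool [[0.0, -0.958, -0.286], [1.0, 0.0, 0.001], [-0.001, -0.286, 0.958]] [ 0.0728 -0.0006 -0.1424] 346.5493561050435
delta_pos cm [41.99, -13.5, -3.1] angular [-37.3, -8.7, -149.6] |d| 44.2 |w| 154.4
delta_pos cm [41.99, -13.5, -3.1] angular [-6.4, 27.5, 25.8] |d| 44.2 |w| 38.3
delta_pos cm [41.73, -12.84, -3.1] angular [-39.4, -6.1, -157.9] |d| 43.8 |w| 162.8
delta_pos cm [41.73, -12.84, -3.1] angular [-4.3, 27.8, 17.3] |d| 43.8 |w| 33.0
```

```bash
R='{"delta_pos":[21,-6.75,-1.55],"angular":[-3.2,13.75,12.9],"fingers":0.85}'; 
python3 -m creep '[{"delta_pos":[4.2,-1.35,-0.3],"angular":[-0.6,2.7,2.6],"fingers":0.85},{"delta_pos":[8.4,-2.7,-0.6],"angular":[-1.3,5.5,5.2],"fingers":0.85},{"delta_pos":[12.6,-4.0,-0.9],"angular":[-1.9,8.2,7.7],"fingers":0.85},{"delta_pos":[16.8,-5.4,-1.2],"angular":[-2.6,11,10.3],"fingers":0.85},{"delta_pos":[21,-6.75,-1.55],"angular":[-3.2,13.75,12.9],"fingers":0.85}]'
python3 - <<'E'
from h import *
Z=Rn.from_euler('z',-8.7,degrees=True).as_matrix();u=Z@[-np.sin(np.radians(28)),0,np.cos(np.radians(28))]
go(np.array([.565,-.251,.174])+.10*u,Rt(-u,-Z[:,1]))
E
```

```text
t: 1.85
tcp_pos: [0.3403, -0.371, 0.247]
orientation: [178.4, -14.1, 4.8]
contact_force: [0.0, -0.3, -0.1]
opening: 0.0725
grip_force: 0.0
delta_pos cm [18.64, -11.26, 2.79] angular [-3.2, 13.6, 12.8] |d| 22.0 |w| 19.0
```

```bash
python3 -m creep '[{"delta_pos":[4.6,-2.8,0.7],"angular":[-0.8,3.4,3.2]},{"delta_pos":[9.3,-5.6,1.4],"angular":[-1.6,6.8,6.4]},{"delta_pos":[14,-8.4,2.1],"angular":[-2.4,10.2,9.6]},{"delta_pos":[18.6,-11.2,2.8],"angular":[-3.2,13.6,12.8]},{"delta_pos":[18.6,-11.2,2.8],"angular":[-3.2,13.6,12.8]}]'
python3 - <<'E'
from h import *
W=cam('wrist','w1.png')
for d in manip.spot_in(W,'blank_mid')[:3]: print(d)
print(manip.observe()['tcp_pos'],manip.observe()['orientation'])
E
```

```text
[ 0.34107627 -0.36900252  0.24735816] [178.35661008 -14.13265961   5.16447412]invalid input at $[0]: expected keys angular, delta_pos, fingers
```

View pics/w1.png

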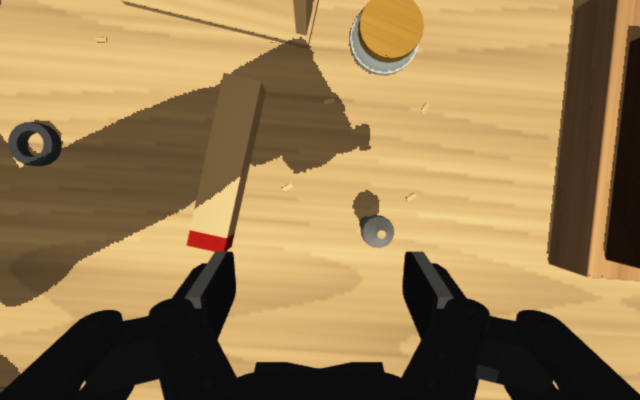

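```bash
python3 -m creep '[{"delta_pos":[4.6,-2.8,0.7],"angular":[-0.8,3.4,3.2],"fingers":0.85},{"delta_pos":[9.3,-5.6,1.4],"angular":[-1.6,6.8,6.4],"fingers":0.85},{"delta_pos":[14,-8.4,2.1],"angular":[-2.4,10.2,9.6],"fingers":0.85},{"delta_pos":[18.6,-11.2,2.8],"angular":[-3.2,13.6,12.8],"fingers":0.85},{"delta_pos":[18.6,-11.2,2.8],"angular":[-3.2,13.6,12.8],"fingers":0.85}]'
python3 - <<'E'
from h import *
W=cam('wrist','w2.png')
for d in manip.spot_in(W,'blank_mid')[:3]: print(d)
print(manip.observe()['tcp_pos'],manip.observe()['orientation'])
E
```

```text
t: 2.45
tcp_pos: [0.5176, -0.2424, 0.2612]
orientation: [-180.0, -27.9, -8.4]
contact_force: [-0.9, -0.2, -0.5]
opening: 0.0729
grip_force: 0.0
{'rect': [295.9, 41.9, 76.1, 35.2], 'confidence': 0.86}
{'rect': [299.2, 152.8, 42.6, 63.5], 'confidence': 0.82}
{'rect': [343.8, 294.4, 42.2, 76.9], 'confidence': 0.57}
[ 0.51811118 -0.24366865  0.26168425] [179.92912994 -27.87144305  -8.29025287]
```

View pics/w2.png

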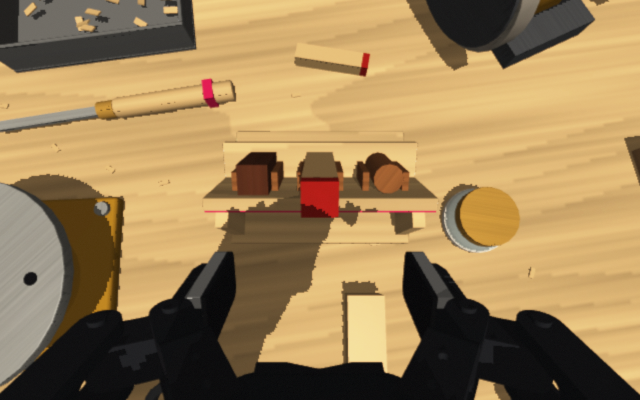

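```bash
cat > fit.py <<'E'
from h import *
from scipy.optimize import least_squares
np.set_printoptions(precision=4,suppress=True)
S=cam('scene');D=cam('side');W=cam('wrist')
rd=lambda f:cv2.cvtColor(cv2.imread('pics/'+f),cv2.COLOR_BGR2RGB)
obs=[]
for P,im,(x0,x1,y0,y1) in ((S,rd('scene0.png'),(255,280,228,252)),(D,rd('side0.png'),(350,372,134,152)),(W,W['img'],(290,350,170,225))):
    a=im[y0:y1,x0:x1].astype(int);m=((a[...,0]>1.9*a[...,1])&(a[...,0]>60)).astype(np.uint8)
    n,l,st,_=cv2.connectedComponentsWithStats(m);k=1+np.argmax(st[1:,4]);b=st[k]
    bb=np.array([x0+b[0],y0+b[1],x0+b[0]+b[2],y0+b[1]+b[3]],float)-.5;print(bb,b[4]);obs.append((P,bb))
def R(yaw):
    return Rn.from_euler('z',yaw).as_matrix()@Rn.from_euler('y',-28,degrees=True).as_matrix()
def res(v):
    r=[];A=R(v[3])
    for P,bb in obs:
        q=np.array([proj(P,v[:3]+A@[i*.014,j*.014,-k*.012]) for i in(-1,1) for j in(-1,1) for k in(0,1)])
        w=1
        r+=list((np.r_[q.min(0),q.max(0)]-bb)*w)
    return np.array(r)
s=least_squares(res,[.565,-.251,.174,-.15],x_scale=[.01,.01,.01,.1],loss='soft_l1');v=s.x
print(v[:3],np.degrees(v[3]),res(v).round(1))
A=R(v[3]);u=A[:,2];print('u',u,'foot',v[:3]-.13*u)
Rg=Rt(-u,-A[:,1])
print('pre');go(v[:3]+.02*u,Rg);print('grasp');go(v[:3]-.035*u,Rg)
np.save('blank.npy',v)
E
python3 fit.py
```

```text
[259.5 233.5 275.5 242.5] 98
[354.5 137.5 366.5 149.5] 78
[289.5 176.5 349.5 216.5] 1579
[ 0.5631 -0.2494  0.1722] -1.9841795382875693 [ -0.3  -0.7   0.4   0.1   0.2   0.5   1.    0.2   4.5  -3.3 -13.6   1. ]
u [-0.4692  0.0163  0.8829] foot [ 0.6241 -0.2515  0.0575]
pre
delta_pos cm [0.0, -0.24, 8.06] angular [3.1, 0.2, -5.8] |d| 8.1 |w| 6.6
grasp
delta_pos cm [0.01, -0.54, 13.55] angular [3.1, 0.2, -5.8] |d| 13.6 |w| 6.6
```

```bash
sed -i "s/    n,l,st/    m=cv2.morphologyEx(m,cv2.MORPH_OPEN,np.ones((5,5),np.uint8)) if x0==290 else m\n    n,l,st/" fit.py; python3 fit.py
```

```text
[259.5 233.5 275.5 242.5] 98
[354.5 137.5 366.5 149.5] 78
[293.5 175.5 333.5 215.5] 1545
[ 0.5628 -0.2493  0.1722] -7.639253869245559 [-0.2 -0.4  0.2  0.   0.2  0.5  1.2  0.2  0.5 -0.7 -0.6  0.3]
u [-0.4653  0.0624  0.8829] foot [ 0.6233 -0.2574  0.0574]
pre
delta_pos cm [-0.04, -0.39, 8.06] angular [0.5, 0.2, -0.9] |d| 8.1 |w| 1.0
grasp
delta_pos cm [-0.02, -0.44, 13.56] angular [0.5, 0.2, -0.9] |d| 13.6 |w| 1.0
```

```bash
python3 -m creep '[{"delta_pos":[0,-0.3,2.7],"angular":[0.5,0.2,-0.9],"fingers":0.85},{"delta_pos":[0,-0.4,5.4],"angular":[0.5,0.2,-0.9],"fingers":0.85},{"delta_pos":[0,-0.4,8],"angular":[0.5,0.2,-0.9],"fingers":0.85},{"delta_pos":[0,-0.4,8],"angular":[0.5,0.2,-0.9],"fingers":0.85}]'
python3 - <<'E'
from h import *
v=np.load('blank.npy');A=Rn.from_euler('z',v[3]).as_matrix()@Rn.from_euler('y',-28,degrees=True).as_matrix();u=A[:,2]
go(v[:3]-.035*u,Rt(-u,-A[:,1]))
E
```

```text
t: 3.25
tcp_pos: [0.5526, -0.2467, 0.1868]
orientation: [-179.9, -27.7, -7.6]
contact_force: [-0.4, 0.1, -0.6]
opening: 0.0727
grip_force: 0.0
delta_pos cm [0.28, 0.14, 5.28] angular [-0.1, 0.3, -0.0] |d| 5.3 |w| 0.3
```

```bash
python3 -m creep '[{"delta_pos":[0.2,0.1,1.8],"angular":[0,0.3,0],"fingers":0.85},{"delta_pos":[0.2,0.1,3.6],"angular":[0,0.3,0],"fingers":0.85},{"delta_pos":[0.2,0.1,5.2],"angular":[0,0.3,0],"fingers":0.85},{"delta_pos":[0.2,0.1,5.2],"angular":[0,0.3,0],"fingers":0.6},{"delta_pos":[0.2,0.1,5.2],"angular":[0,0.3,0],"fingers":0.4}]' 30
python3 -m creep '[{"delta_pos":[0,0,0],"angular":[0,0,0],"fingers":0.15},{"delta_pos":[0,0,0],"angular":[0,0,0],"fingers":0.15},{"delta_pos":[0,0,0],"angular":[0,0,0],"fingers":0.15},{"delta_pos":[0,0,0],"angular":[0,0,0],"fingers":0.15},{"delta_pos":[0,0,0],"angular":[0,0,0],"fingers":0.15}]' 30
```

```text
t: 3.75
tcp_pos: [0.58, -0.2518, 0.1465]
orientation: [180.0, -28.3, -7.6]
contact_force: [0.0, 0.4, -0.0]
opening: 0.0445
grip_force: 0.0
t: 4.25
tcp_pos: [0.5807, -0.2519, 0.1475]
orientation: [179.9, -28.5, -7.5]
contact_force: [-3.9, -0.2, 6.8]
opening: 0.0277
grip_force: 30.5
```

```bash
python3 -m creep '[{"delta_pos":[0.0,0,-1],"angular":[0,0,0],"fingers":0.15},{"delta_pos":[0.0,0,-3],"angular":[0,0,0],"fingers":0.15},{"delta_pos":[0.0,0,-6],"angular":[0,0,0],"fingers":0.15},{"delta_pos":[0.1,0,-10],"angular":[0,0,0],"fingers":0.15},{"delta_pos":[0.2,0,-14],"angular":[0,0,0],"fingers":0.15}]' 30
python3 - <<'E'
from h import *
# target: above stand looking down; keep ~ same yaw for now
D=cam('side','s2.png')
for yaw in (-7.6,15): go([.50,0.0,.335],Rt([0,0,-1],[np.sin(np.radians(yaw)),-np.cos(np.radians(yaw)),0]))
E
```

```text
t: 4.75
tcp_pos: [0.5145, -0.2419, 0.2708]
orientation: [-180.0, -28.2, -7.5]
contact_force: [0.7, -0.8, -0.5]
opening: 0.0274
grip_force: 30.3
delta_pos cm [-1.36, -23.88, -7.3] angular [0.2, -28.8, 0.1] |d| 25.0 |w| 28.8
delta_pos cm [-1.36, -23.88, -7.3] angular [5.8, -28.4, -22.0] |d| 25.0 |w| 36.4
```

```bash
python3 -m creep '[{"delta_pos":[-0.2,-3,-2],"angular":[0,-5.8,0],"fingers":0.15},{"delta_pos":[-0.5,-7.5,-4],"angular":[0,-11.5,0],"fingers":0.15},{"delta_pos":[-0.8,-12.2,-5.5],"angular":[0,-17.3,0],"fingers":0.15},{"delta_pos":[-1.1,-17,-6.5],"angular":[0,-23,0],"fingers":0.15},{"delta_pos":[-1.4,-21.5,-7.3],"angular":[0.2,-28.8,0],"fingers":0.15}]' 30
python3 -m creep '[{"delta_pos":[0,-1.5,0],"angular":[0,0,0],"fingers":0.15},{"delta_pos":[0,-2.4,0],"angular":[0,0,0],"fingers":0.15},{"delta_pos":[0,-2.4,0],"angular":[0,0,0],"fingers":0.15}]' 30
python3 - <<'E'
from h import *
W=cam('wrist','w3.png')
E
```

```text
t: 5.3
tcp_pos: [0.4948, -0.0401, 0.3299]
orientation: [-178.7, 0.5, -5.4]
contact_force: [0.3, 0.1, -1.0]
opening: 0.0276
grip_force: 30.4
t: 5.6
tcp_pos: [0.4962, -0.0326, 0.3279]
orientation: [-178.2, 0.4, -4.9]
contact_force: [0.5, 0.5, -0.6]
opening: 0.0277
grip_force: 30.4
```

View pics/w3.png

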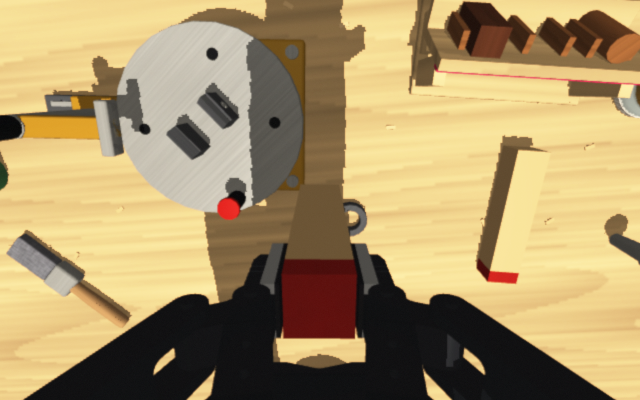

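```bash
cat > meas.py <<'E'
from h import *
import sys
from scipy.optimize import least_squares
np.set_printoptions(precision=4,suppress=True)
W=cam('wrist');im=W['img']
g=cv2.cvtColor(im,cv2.COLOR_RGB2GRAY)
print('tcp',T_tool()[0],manip.observe()['orientation'])
x0,x1,y0,y1=[int(a) for a in sys.argv[1:5]]
c=cv2.resize(g[y0:y1,x0:x1],None,fx=4,fy=4,interpolation=cv2.INTER_CUBIC)
L=cv2.createLineSegmentDetector().detect(c)[0][:,0]
for l in L:
    q=(l+.5)/4-.5+np.array([x0,y0,x0,y0]);a=onz(W,q[0],q[1],.132);b=onz(W,q[2],q[3],.132);d=(b-a)[:2];n=np.hypot(*d)
    if n>.014: print(q.round(1),'len mm',round(n*1e3,1),'ang',round(np.degrees(np.arctan2(d[1],d[0]))%180,1),'mid',((a+b)/2)[:2])
# disc: low saturation mask edge
hs=cv2.cvtColor(im,cv2.COLOR_RGB2HSV);m=(hs[...,1]<40).astype(np.uint8)
m=cv2.morphologyEx(m,cv2.MORPH_CLOSE,np.ones((9,9)));n,l,st,ce=cv2.connectedComponentsWithStats(m)
k=1+np.argmax(st[1:,4]);print('disc comp',st[k])
ct=max(cv2.findContours((l==k).astype(np.uint8),cv2.RETR_EXTERNAL,cv2.CHAIN_APPROX_NONE)[0],key=len)[:,0]
X=np.array([onz(W,u,v,.1)[:2] for u,v in ct])
r=least_squares(lambda c:(np.hypot(*(X-c[:2]).T)-c[2])/.001,[.55,.085,.1],loss='cauchy');print('disc',r.x,np.median(abs(r.fun)))
hp=(hs[...,1]>180)&(im[...,0]>150)&((hs[...,0]<6)|(hs[...,0]>174));
n,l,st,ce=cv2.connectedComponentsWithStats(hp.astype(np.uint8))
for i in range(1,n):
    if st[i,4]>60: print('red',st[i],ce[i],onz(W,*ce[i],.14))
E
python3 meas.py 150 255 75 170
```

```text
tcp [ 0.4958 -0.0332  0.3282] [-178.2208    0.4319   -4.9121]
[250.7 150.  248.1 132.4] len mm 17.2 ang 0.1 mid [0.5287 0.0388]
[191.2 159.3 165.5 134.7] len mm 33.3 ang 38.3 mid [0.5287 0.11  ]
[221.4 128.5 195.7 102. ] len mm 33.5 ang 37.5 mid [0.5565 0.0744]
[187.  122.6 207.7 143.4] len mm 27.2 ang 37.7 mid [0.5407 0.0885]
[231.  118.6 206.2  92.7] len mm 32.2 ang 37.6 mid [0.5645 0.0632]
[215.1  91.6 234.7 112.4] len mm 25.6 ang 37.3 mid [0.5674 0.0567]
[200.3 150.2 175.9 126.1] len mm 31.8 ang 37.8 mid [0.5365 0.0986]
disc comp [   26   244   587   156 40894]
disc [0.9304 0.2711 0.7458] 75.34475742489666
red [218 198  21  22 368] [227.788  208.8016] [0.4637 0.0687 0.14  ]
red [487 271  31  12 278] [502.1331 276.5432] [ 0.3675 -0.2095  0.14  ]
```

Run:
```python
from h import *
from scipy.optimize import least_squares
np.set_printoptions(precision=4,suppress=True)
W=cam('wrist');im=W['img'];x0,x1,y0,y1=112,308,14,220
c=im[y0:y1,x0:x1];e=cv2.Canny(cv2.GaussianBlur(c,(3,3),0),40,100)
v,u=np.nonzero(e);X=np.array([onz(W,a+x0,b+y0,.1)[:2] for a,b in zip(u,v)])
best=None
for cx in np.arange(.53,.57,.001):
  for cy in np.arange(.065,.105,.001):
    n=(abs(np.hypot(X[:,0]-cx,X[:,1]-cy)-.1)<.0012).sum()
    if best is None or n>best[0]: best=(n,cx,cy)
print(best)
k=abs(np.hypot(X[:,0]-best[1],X[:,1]-best[2])-.1)<.003
r=least_squares(lambda c:(np.hypot(*(X[k]-c[:2]).T)-c[2])/.001,[best[1],best[2],.1],loss='cauchy');print('disc',r.x)
C=r.x[:2]
for z in (.1,.13,.136):
  th=np.radians(37.6);ex=np.array([np.cos(th),np.sin(th)]);ey=np.array([-ex[1],ex[0]])
  print('proj z',z,[np.round(proj(W,np.r_[C+a*ex*.017+b*ey*(.018 if z==.136 else .01575),z]),1).tolist() for a in(-1,1) for b in (-1,1)], np.round(proj(W,np.r_[C,z]),1))
big=cv2.resize(cv2.cvtColor(im[70:180,150:260],cv2.COLOR_RGB2BGR),(770,770)[:2],interpolation=cv2.INTER_CUBIC)
cv2.imwrite('pics/jaws.png',cv2.resize(big,(600,600)))
```

```text
(np.int64(457), np.float64(0.546), np.float64(0.08700000000000002))
disc [0.5466 0.0869 0.0991]
proj z 0.1 [[230.5, 125.8], [210.7, 145.7], [206.8, 101.2], [187.0, 122.0]] [208.8 123.9]
proj z 0.13 [[222.1, 128.7], [200.7, 150.3], [196.2, 102.1], [174.9, 124.6]] [198.5 126.7]
proj z 0.136 [[221.8, 127.8], [197.0, 152.8], [195.4, 100.6], [170.7, 126.8]] [196.2 127.3]
```

View pics/jaws.png

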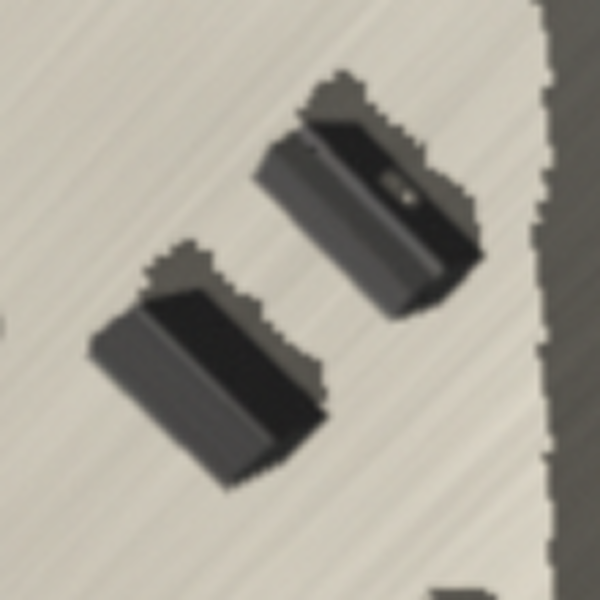

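```bash
cat > tgt.py <<'E'
from h import *
import sys
x,y,z,yaw=[float(a) for a in sys.argv[1:5]];a=np.radians(yaw)
go([x,y,z],Rt([0,0,-1],[np.sin(a),-np.cos(a),0]))
E
python3 tgt.py .5466 .0869 .33 37.6
```

```text
delta_pos cm [4.02, -12.4, 0.18] angular [-1.9, -0.3, -42.5] |d| 13.0 |w| 42.6
```

```bash
python3 -m creep '[{"delta_pos":[0.8,-2.5,0],"angular":[-0.4,0,-8.5],"fingers":0.15},{"delta_pos":[1.6,-5,0],"angular":[-0.8,-0.1,-17],"fingers":0.15},{"delta_pos":[2.4,-7.5,0.1],"angular":[-1.1,-0.2,-25.5],"fingers":0.15},{"delta_pos":[3.2,-10,0.1],"angular":[-1.5,-0.3,-34],"fingers":0.15},{"delta_pos":[4,-12.4,0.2],"angular":[-1.9,-0.3,-42.5],"fingers":0.15}]' 30
python3 -m creep '[{"delta_pos":[0,0,0],"angular":[0,0,0],"fingers":0.15},{"delta_pos":[0,0,0],"angular":[0,0,0],"fingers":0.15}]' 30
python3 tgt.py .5466 .0869 .25 37.6
```

```text
t: 6.25
tcp_pos: [0.5472, 0.0878, 0.3301]
orientation: [180.0, 0.0, 37.9]
contact_force: [-0.6, 0.2, -1.5]
opening: 0.0272
grip_force: 30.5
t: 6.45
tcp_pos: [0.5468, 0.0874, 0.3297]
orientation: [-180.0, 0.1, 37.6]
contact_force: [1.1, -0.2, -0.8]
opening: 0.0278
grip_force: 30.4
delta_pos cm [-0.03, 0.03, 7.97] angular [-0.0, 0.1, -0.0] |d| 8.0 |w| 0.1
```

```bash
python3 -m creep '[{"delta_pos":[0,0,2.5],"angular":[0,0,0],"fingers":0.15},{"delta_pos":[0,0,5],"angular":[0,0,0],"fingers":0.15},{"delta_pos":[0,0,7],"angular":[0,0,0],"fingers":0.15},{"delta_pos":[0,0,8],"angular":[0,0,0],"fingers":0.15},{"delta_pos":[0,0,8],"angular":[0,0,0],"fingers":0.15}]' 30
python3 - <<'E'
from h import *
W=cam('wrist','w4.png');S=cam('scene','s4.png');D=cam('side','d4.png')
p,C=T_tool();print(p,manip.observe()['orientation'])
f=lambda P,x0,x1,y0,y1:cv2.resize(cv2.cvtColor(P['img'][y0:y1,x0:x1],cv2.COLOR_RGB2BGR),(400,400),interpolation=cv2.INTER_CUBIC)
u,v=proj(S,[.5466,.0869,.14]);u2,v2=proj(D,[.5466,.0869,.14]);print(u,v,u2,v2)
a=f(S,int(u)-40,int(u)+40,int(v)-45,int(v)+35);b=f(D,int(u2)-40,int(u2)+40,int(v2)-45,int(v2)+35)
w=cv2.resize(cv2.cvtColor(W['img'][180:380,120:520],cv2.COLOR_RGB2BGR),(400,200))
o=np.zeros((600,800,3),np.uint8);o[:400,:400]=a;o[:400,400:]=b;o[400:,:400]=w;cv2.imwrite('pics/c4.png',o)
E
```

```text
t: 6.95
tcp_pos: [0.5458, 0.0867, 0.2486]
orientation: [-179.9, 0.2, 37.6]
contact_force: [-0.2, 0.0, -1.4]
opening: 0.0277
grip_force: 30.4
[0.54770933 0.08762683 0.25093911] [ 1.79968098e+02 -2.94486287e-02  3.76297501e+01]
345.5567335505791 189.6962294088373 308.00789169668974 206.04994097747849
```

View pics/c4.png

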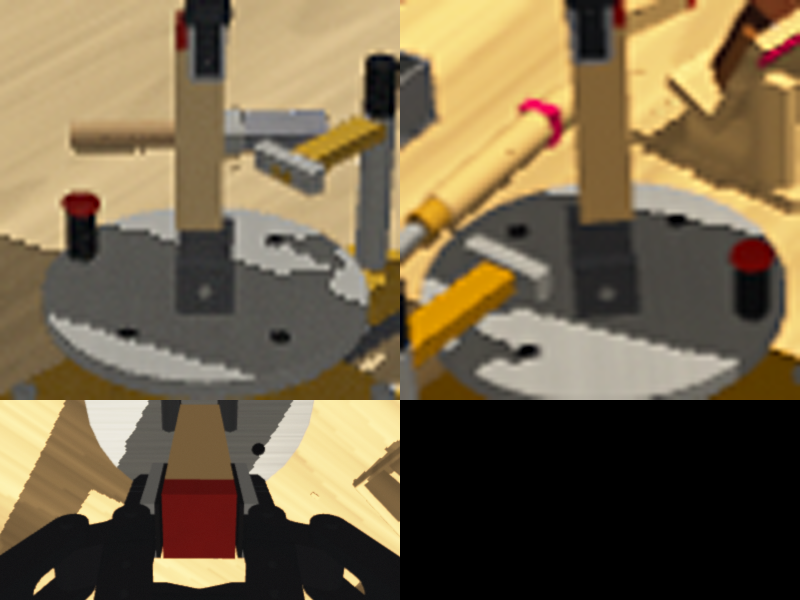

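Run:
```python
from h import *
im=cv2.imread('pics/w4.png')
o=cv2.resize(im[130:270,230:410],(770,600),interpolation=cv2.INTER_CUBIC);cv2.imwrite('pics/c5.png',o)
W=cam('wrist');p,C=T_tool()
for n,X in [('A',.0),]:
  th=np.radians(37.6);ex=np.array([np.cos(th),np.sin(th)]);ey=np.array([-ex[1],ex[0]])
  for b in(-1,1):
    print('jaw top',b,[np.round(proj(W,np.r_[np.array([.5466,.0869])+a*ex*.017+b*ey*.01575,.13]),1).tolist() for a in(-1,1)],
     'blank',[np.round(proj(W,p+C@[.014,-b*.014,z]),1).tolist() for z in (-.035,.095)])
```

```text
jaw top -1 [[338.6, 212.4], [339.4, 170.9]] blank [[360.8, 271.5], [339.2, 180.7]]
jaw top 1 [[299.4, 212.4], [298.8, 170.9]] blank [[279.7, 271.5], [299.5, 180.7]]
```

View pics/c5.png

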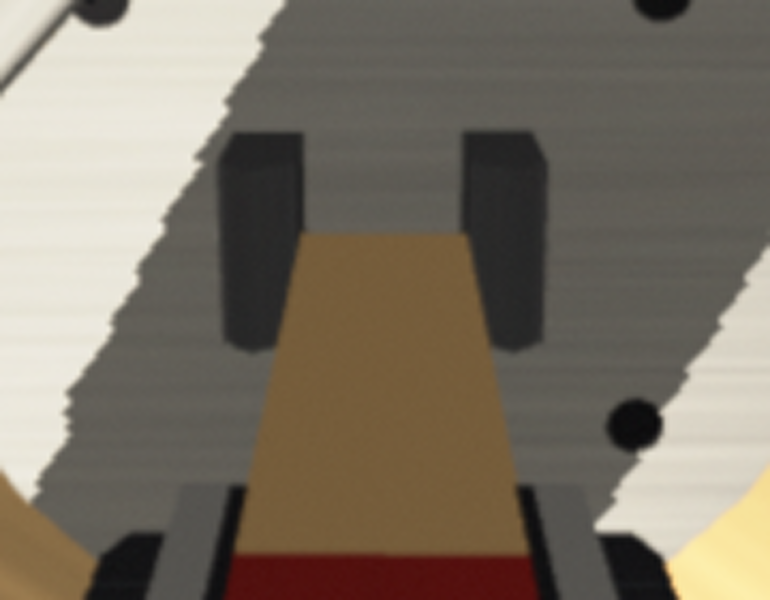

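Run:
```python
from h import *
from scipy.optimize import fsolve
W=cam('wrist');p,C=T_tool()
f=lambda q:[proj(W,p+C@[.014+q[0],0,-q[1]+.012])[1]-259,proj(W,p+C@[.014+q[0],0,-q[1]+.13])[1]-184.4]
q=fsolve(f,[0,.035]);print('dx,t',q, 'foot below tcp',.13-q[1]);print(p)
th=np.radians(37.6);ex=np.array([np.cos(th),np.sin(th),0])
t=np.array([.5466,.0869,.1+.13-q[1]])-q[0]*ex;print('target',t)
import subprocess;print(subprocess.run(['python3','tgt.py',*map(str,t),'37.6'],capture_output=True,text=True).stdout)
```

```text
dx,t [-0.00394863  0.02964659] foot below tcp 0.10035341050166764
[0.54790568 0.08794046 0.25096875]
target [0.54972846 0.08930924 0.20035341]
delta_pos cm [0.22, -0.0, 5.06] angular [0.0, -0.0, 0.1] |d| 5.1 |w| 0.1
```

```bash
python3 -m creep '[{"delta_pos":[0.2,0,0.8],"angular":[0,0,0],"fingers":0.15},{"delta_pos":[0.2,0,1.8],"angular":[0,0,0],"fingers":0.15},{"delta_pos":[0.2,0,2.8],"angular":[0,0,0],"fingers":0.15},{"delta_pos":[0.2,0,3.7],"angular":[0,0,0],"fingers":0.15},{"delta_pos":[0.2,0,4.3],"angular":[0,0,0],"fingers":0.15}]' 25
python3 -m creep '[{"delta_pos":[0,0,0.1],"angular":[0,0,0],"fingers":0.15},{"delta_pos":[0,0,0.2],"angular":[0,0,0],"fingers":0.15},{"delta_pos":[0,0,0.3],"angular":[0,0,0],"fingers":0.15},{"delta_pos":[0,0,0.4],"angular":[0,0,0],"fingers":0.15},{"delta_pos":[0,0,0.4],"angular":[0,0,0],"fingers":0.15}]' 20
```

```text
t: 7.7
tcp_pos: [0.5479, 0.0891, 0.205]
orientation: [-179.9, 0.2, 37.7]
contact_force: [0.4, 0.2, -0.2]
opening: 0.0275
grip_force: 30.4
t: 8.2
tcp_pos: [0.5488, 0.0892, 0.2028]
orientation: [-180.0, 0.1, 37.7]
contact_force: [0.3, 0.3, -0.5]
opening: 0.0272
grip_force: 30.4
```

```bash
python3 -m creep '[{"delta_pos":[0,0,0.05],"angular":[0,0,0],"fingers":0.15},{"delta_pos":[0,0,0.1],"angular":[0,0,0],"fingers":0.15},{"delta_pos":[0,0,0.15],"angular":[0,0,0],"fingers":0.15},{"delta_pos":[0,0,0.2],"angular":[0,0,0],"fingers":0.15},{"delta_pos":[0,0,0.2],"angular":[0,0,0],"fingers":0.15}]' 20
python3 -m creep '[{"delta_pos":[0,0,0.05],"angular":[0,0,0],"fingers":0.15},{"delta_pos":[0,0,0.1],"angular":[0,0,0],"fingers":0.15},{"delta_pos":[0,0,0.1],"angular":[0,0,0],"fingers":0.15}]' 20
```

```text
t: 8.7
tcp_pos: [0.5487, 0.0892, 0.2007]
orientation: [-180.0, 0.1, 37.7]
contact_force: [-0.2, -0.1, -0.2]
opening: 0.0276
grip_force: 30.4
t: 9.0
tcp_pos: [0.5488, 0.0893, 0.2006]
orientation: [-180.0, 0.0, 37.7]
contact_force: [-1.5, -1.3, 4.5]
opening: 0.0275
grip_force: 31.2
```

```bash
python3 -m creep '[{"delta_pos":[0,0,0],"angular":[0,0,0],"fingers":0.4},{"delta_pos":[0,0,0],"angular":[0,0,0],"fingers":0.5},{"delta_pos":[0,0,0],"angular":[0,0,0],"fingers":0.7},{"delta_pos":[0,0,0],"angular":[0,0,0],"fingers":0.7},{"delta_pos":[0,0,0],"angular":[0,0,0],"fingers":0.7}]'
python3 -m creep '[{"delta_pos":[0,0,-1],"angular":[0,0,0],"fingers":0.7},{"delta_pos":[0,0,-3],"angular":[0,0,0],"fingers":0.7},{"delta_pos":[0,0,-6],"angular":[0,0,0],"fingers":0.7},{"delta_pos":[0,0,-10],"angular":[0,0,0],"fingers":0.7},{"delta_pos":[0,0,-13],"angular":[0,0,0],"fingers":0.7}]'
python3 - <<'E'
from h import *
W=cam('wrist','w6.png');S=cam('scene','s6.png');D=cam('side','d6.png')
c=np.array([.5466,.0869])
for P in (S,D,W): print('pred top/foot',np.round(proj(P,[*c,.23]),1),np.round(proj(P,[*c,.13]),1))
ims=[]
for P,bx in ((S,None),(D,None),(W,1)):
    u,v=proj(P,[*c,.18]);h=45 if bx is None else 110
    u=int(np.clip(u,h,640-h));v=int(np.clip(v,h,400-h));print(u,v)
    ims.append(cv2.resize(cv2.cvtColor(P['img'][v-h:v+h,u-h:u+h],cv2.COLOR_RGB2BGR),(400,400) if bx is None else (200,200)))
    hs=cv2.cvtColor(P['img'],cv2.COLOR_RGB2HSV);m=((hs[...,1]>170)&(P['img'][...,0]>60)&((hs[...,0]<6)|(hs[...,0]>174))).astype(np.uint8)
    n,l,st,ce=cv2.connectedComponentsWithStats(m)
    print([(st[i].tolist(),ce[i].round(1).tolist()) for i in range(1,n) if st[i,4]>25 and np.hypot(*(ce[i]-[u,v]))<120])
print(T_tool()[0],manip.observe()['orientation'])
E
```

```text
t: 9.5
tcp_pos: [0.5486, 0.0892, 0.1995]
orientation: [-180.0, 0.1, 37.7]
contact_force: [-0.7, 0.0, 0.0]
opening: 0.0595
grip_force: 0.0
t: 10.0
tcp_pos: [0.549, 0.0893, 0.3327]
orientation: [180.0, -0.1, 37.7]
contact_force: [1.0, -0.4, -0.4]
opening: 0.06
grip_force: 0.0
pred top/foot [345.9 163. ] [345.5 192.5]
pred top/foot [306.4 177.4] [308.2 209.1]
pred top/foot [319.8 201.5] [319.4 172.2]
345 178
[([342, 162, 9, 7, 63], [346.0, 165.0])]
307 193
[([302, 174, 10, 10, 86], [306.5, 178.3]), ([334, 209, 9, 6, 44], [338.0, 211.7])]
319 184
[([300, 180, 39, 39, 1442], [319.0, 199.0]), ([274, 234, 22, 21, 351], [284.5, 243.9])]
[0.55024191 0.08951262 0.33274307] [179.86584736  -0.23165198  37.6876364 ]
```

Run:
```python
from h import *
np.set_printoptions(precision=4,suppress=True)
S=cam('scene');D=cam('side');W=cam('wrist')
for P in (S,D,W):
    u,v=proj(P,[.5645,.242,.188]);print('pred',u,v)
    x0,y0=int(max(u-14,0)),int(max(v-18,0));x1,y1=int(u+15),int(v+22)
    if P is W: x0,y0,x1,y1=int(max(u-60,0)),int(max(v-60,0)),int(u+60),int(v+60)
    g=cv2.cvtColor(P['img'],cv2.COLOR_RGB2GRAY)[y0:y1,x0:x1]
    n,l,st,ce=cv2.connectedComponentsWithStats((g<45).astype(np.uint8))
    for i in range(1,n):
        if st[i,4]>25: print(st[i]+[x0,y0,0,0,0],ce[i]+[x0,y0])
    for d in manip.spot_in(P,'rest')[:2]: print('rest',np.round(d['rect']),round(d['confidence'],2))
print('glue',tri((S,397,146),(D,230,300)))
u,v=proj(W,[.546,.087,.1]);print(u,v,W['cam_to_world'][:3,3] if hasattr(W['cam_to_world'],'shape') else '')
```

```text
pred 380.5376393817929 158.69355547309596
[378 155   7  13  70] [380.6286 160.6571]
rest [359. 155.  30.  55.] 0.75
pred 265.0109931316995 220.25627437235332
[260 215  10  17 128] [264.3516 222.8828]
rest [258. 209.  38.  75.] 0.75
pred 172.5312765095005 48.000508535342135
[ 149   29   44   34 1073] [169.8807  46.2498]
rest [146.  29. 134. 115.] 0.92
glue (array([0.5019, 0.446 , 0.1383]), [0.0012809453541658036, 0.00128094535416559])
319.29470880888636 166.53982901881315 [0.6063 0.1345 0.4718]
```

Run:
```python
from h import *
np.set_printoptions(precision=4,suppress=True)
S=cam('scene');D=cam('side');W=cam('wrist')
k,e=tri((S,380.6,160.7),(D,264.4,222.9),(W,169.9,46.2));print(k,e,tri((S,380.6,160.7),(D,264.4,222.9)))
d=k[:2]-[.5466,.0869];print(np.hypot(*d),'stand yaw',np.degrees(np.arctan2(-d[0],d[1])))
p,C=T_tool();import subprocess
for z in ('.26','.172'): print(subprocess.run(['python3','tgt.py',str(k[0]),str(k[1]),z,str(90+np.degrees(np.arctan2(-d[0],d[1])))],capture_output=True,text=True).stdout)
```

```text
[0.5638 0.2452 0.1812] [0.001676216452940671, 0.0012842704828783826, 0.001399952398051445] (array([0.5652, 0.2434, 0.1807]), [0.0007756561048926668, 0.0007756561048926996])
0.15923818286904096 stand yaw -6.18484143175903
delta_pos cm [10.77, -11.4, 6.87] angular [-0.1, 0.1, -46.1] |d| 17.1 |w| 46.1

delta_pos cm [10.8, -11.39, 15.67] angular [-0.1, 0.1, -46.1] |d| 22.2 |w| 46.1
```

```bash
python3 -m creep '[{"delta_pos":[2.2,-2.3,0],"angular":[0,0,-8.5],"fingers":0.7},{"delta_pos":[4.3,-4.6,0],"angular":[0,0,-17],"fingers":0.7},{"delta_pos":[6.5,-6.8,1],"angular":[0,0,-25.5],"fingers":0.7},{"delta_pos":[8.6,-9.1,3],"angular":[0,0,-34],"fingers":0.7},{"delta_pos":[10.8,-11.4,5],"angular":[-0.1,0.1,-42.5],"fingers":0.7}]'
python3 -m creep '[{"delta_pos":[0,0,1],"angular":[0,0,-3.6],"fingers":0.7},{"delta_pos":[0,0,2],"angular":[0,0,-3.6],"fingers":0.7},{"delta_pos":[0,0,2],"angular":[0,0,-3.6],"fingers":0.7}]'
python3 tgt.py .5645 .244 .172 83.6
python3 - <<'E'
from h import *
W=cam('wrist','w7.png');u,v=proj(W,[.5645,.244,.198]);print('pred top',u,v)
g=cv2.cvtColor(W['img'],cv2.COLOR_RGB2GRAY);x0,y0,x1,y1=int(u-50),int(v-50),int(u+50),int(v+50)
n,l,st,ce=cv2.connectedComponentsWithStats((g[y0:y1,x0:x1]<45).astype(np.uint8))
for i in range(1,n):
    if st[i,4]>25: print(st[i]+[x0,y0,0,0,0],ce[i]+[x0,y0])
E
```

```text
t: 11.1
tcp_pos: [0.5647, 0.2467, 0.279]
orientation: [179.9, -0.0, 80.5]
contact_force: [1.0, 0.8, -0.0]
opening: 0.0596
grip_force: 0.0
t: 11.4
tcp_pos: [0.5636, 0.2449, 0.2578]
orientation: [-179.9, 0.1, 83.7]
contact_force: [-0.3, -0.6, 0.4]
opening: 0.0599
grip_force: 0.0
delta_pos cm [-0.07, 0.12, 8.58] angular [-0.1, 0.1, 0.1] |d| 8.6 |w| 0.2
pred top 321.0550222826519 218.32490358648292
[ 299  184   41   45 1367] [318.72933431 206.32114119]
```

```bash
python3 -m creep '[{"delta_pos":[0.2,0.1,3],"angular":[0,0,0],"fingers":0.7},{"delta_pos":[0.2,0.1,6],"angular":[0,0,0],"fingers":0.7},{"delta_pos":[0.2,0.1,8.4],"angular":[0,0,0],"fingers":0.7},{"delta_pos":[0.2,0.1,8.4],"angular":[0,0,0],"fingers":0.2},{"delta_pos":[0.2,0.1,8.4],"angular":[0,0,0],"fingers":0.15}]' 30
python3 -m creep '[{"delta_pos":[0,0,0],"angular":[0,0,0],"fingers":0.15},{"delta_pos":[0,0,0],"angular":[0,0,0],"fingers":0.15},{"delta_pos":[0,0,0],"angular":[0,0,0],"fingers":0.15},{"delta_pos":[0,0,0],"angular":[0,0,0],"fingers":0.15}]' 30
python3 tgt.py .5603 .2088 .174 83.6
```

```text
t: 11.95
tcp_pos: [0.5662, 0.2469, 0.1767]
orientation: [179.9, -0.0, 83.7]
contact_force: [0.1, 0.3, 0.0]
opening: 0.0315
grip_force: 0.0
t: 12.35
tcp_pos: [0.5634, 0.2475, 0.1775]
orientation: [-179.8, -0.1, 83.8]
contact_force: [-8.1, -0.8, 2.5]
opening: 0.0207
grip_force: 30.2
delta_pos cm [-3.88, 0.11, 0.34] angular [-0.2, -0.1, 0.2] |d| 3.9 |w| 0.3
```

```bash
python3 -m creep '[{"delta_pos":[-0.5,0.1,0],"angular":[0,0,0],"fingers":0.15},{"delta_pos":[-1.1,0.1,0],"angular":[0,0,0],"fingers":0.15},{"delta_pos":[-1.7,0.1,0],"angular":[0,0,0],"fingers":0.15},{"delta_pos":[-2.3,0.1,0],"angular":[0,0,0],"fingers":0.15},{"delta_pos":[-2.9,0.1,0],"angular":[0,0,0],"fingers":0.15}]' 30
python3 -m creep '[{"delta_pos":[-0.3,0,0],"angular":[0,0,0],"fingers":0.15},{"delta_pos":[-0.6,0,0],"angular":[0,0,0],"fingers":0.15},{"delta_pos":[-0.8,0,0],"angular":[0,0,0],"fingers":0.15},{"delta_pos":[-0.8,0,0],"angular":[0,0,0],"fingers":0.15}]' 30
python3 - <<'E'
from h import *
S=cam('scene');D=cam('side')
print(tri((S,0,0),(D,0,0))[1][0]*0)
for d in manip.spot_in(S,'rest')[:1]+manip.spot_in(D,'rest')[:1]: print(np.round(d['rect']),d['confidence'])
E
```

```text
t: 12.85
tcp_pos: [0.5605, 0.2197, 0.1775]
orientation: [-179.8, -0.2, 83.8]
contact_force: [-8.3, 3.0, 2.2]
opening: 0.0208
grip_force: 30.3
t: 13.25
tcp_pos: [0.5596, 0.2112, 0.1774]
orientation: [-179.8, -0.1, 83.8]
contact_force: [-8.4, 1.5, 2.9]
opening: 0.0209
grip_force: 30.4
0.0
[353. 161.  30.  47.] 0.68
[269. 205.  37.  67.] 0.76
```

```bash
python3 -m creep '[{"delta_pos":[-0.2,-0.1,0],"angular":[0,0,0],"fingers":0.15},{"delta_pos":[-0.4,-0.1,0],"angular":[0,0,0],"fingers":0.15},{"delta_pos":[-0.5,-0.1,0],"angular":[0,0,0],"fingers":0.15},{"delta_pos":[-0.5,-0.1,0],"angular":[0,0,0],"fingers":0.15}]' 30
python3 -m creep '[{"delta_pos":[-0.15,0,0],"angular":[0,0,0],"fingers":0.15},{"delta_pos":[-0.3,0,0],"angular":[0,0,0],"fingers":0.15},{"delta_pos":[-0.3,0,0],"angular":[0,0,0],"fingers":0.15}]' 30
```

```text
t: 13.85
tcp_pos: [0.5595, 0.2098, 0.1775]
orientation: [-179.8, -0.5, 83.9]
contact_force: [-7.3, 9.6, -0.6]
opening: 0.0208
grip_force: 30.0
t: 14.15
tcp_pos: [0.5595, 0.2098, 0.1775]
orientation: [-179.8, -0.9, 84.0]
contact_force: [-5.0, 17.3, -3.4]
opening: 0.0212
grip_force: 29.8
```

```bash
python3 -m creep '[{"delta_pos":[0.3,0,0],"angular":[0,0,0],"fingers":0.4},{"delta_pos":[0.3,0,0],"angular":[0,0,0],"fingers":0.7},{"delta_pos":[0.3,0,0],"angular":[0,0,0],"fingers":0.7},{"delta_pos":[0.3,0,0],"angular":[0,0,0],"fingers":0.7}]'
python3 -m creep '[{"delta_pos":[0.3,0,-2],"angular":[0,0,0],"fingers":0.7},{"delta_pos":[0.3,0,-6],"angular":[0,0,0],"fingers":0.7},{"delta_pos":[0.3,0,-10],"angular":[0,0,0],"fingers":0.7},{"delta_pos":[0.3,0,-14],"angular":[0,0,0],"fingers":0.7}]'
python3 - <<'E'
from h import *
np.set_printoptions(precision=4,suppress=True)
S=cam('scene');D=cam('side');W=cam('wrist')
c=[]
for P,pt in ((S,(.5603,.2088,.18)),(D,(.5603,.2088,.18))):
    u,v=proj(P,pt);x0,y0=int(u-14),int(v-18);g=cv2.cvtColor(P['img'],cv2.COLOR_RGB2GRAY)[y0:y0+38,x0:x0+29]
    n,l,st,ce=cv2.connectedComponentsWithStats((g<45).astype(np.uint8));i=1+np.argmax(st[1:,4]);print(u,v,st[i]+[x0,y0,0,0,0]);c.append((P,*(ce[i]+[x0,y0])))
k,e=tri(*c);print('rest knob',k,np.hypot(*(k[:2]-[.5466,.0869])),e)
cap=[]
for P,pt in ((S,(.4637,.0687,.138)),(D,(.4637,.0687,.138)),(S,(.5466,.0869,.227)),(D,(.5466,.0869,.227)),(W,(.5466,.0869,.227)),(W,(.4637,.0687,.138))):
    u,v=proj(P,pt)
    hs=cv2.cvtColor(P['img'],cv2.COLOR_RGB2HSV);m=((hs[...,1]>170)&(P['img'][...,0]>60)&((hs[...,0]<6)|(hs[...,0]>174))).astype(np.uint8)
    n,l,st,ce=cv2.connectedComponentsWithStats(m)
    print(np.round([u,v],1),[(st[i].tolist(),ce[i].round(1).tolist()) for i in range(1,n) if st[i,4]>25 and np.hypot(*(ce[i]-[u,v]))<12])
E
```

```text
t: 14.55
tcp_pos: [0.5619, 0.2052, 0.1764]
orientation: [179.9, -0.0, 83.7]
contact_force: [0.3, -0.3, -0.2]
opening: 0.0596
grip_force: 0.0
t: 14.95
tcp_pos: [0.5613, 0.2079, 0.3172]
orientation: [179.9, -0.0, 83.7]
contact_force: [1.3, 0.5, -0.2]
opening: 0.06
grip_force: 0.0
373.2555719559405 164.40701846158075 [370 159   7  13  79]
275.0863059808303 216.24094329674233 [271 208  10  16 120]
rest knob [0.561  0.2059 0.1802] 0.11989003977984346 [0.0003977127087266783, 0.00039771270872667055]
[320.7 184. ] []
[338.3 212.3] [([335, 209, 7, 6, 36], [338.0, 211.6])]
[345.9 164. ] [([341, 162, 10, 7, 65], [345.8, 164.9])]
[306.5 178.4] [([302, 174, 10, 10, 87], [306.4, 178.2])]
[312.5 345. ] [([289, 318, 47, 50, 1346], [311.9, 342.2])]
[238.8 309.9] [([243, 304, 7, 13, 44], [246.6, 310.3])]
```

```bash
for i in 1 2 3 4 5; do python3 -m creep '[{"delta_pos":[0,0,0],"angular":[0,0,8.5],"fingers":0.7},{"delta_pos":[0,0,0],"angular":[0,0,17],"fingers":0.7},{"delta_pos":[0,0,0],"angular":[0,0,25.5],"fingers":0.7},{"delta_pos":[0,0,0],"angular":[0,0,34],"fingers":0.7},{"delta_pos":[0,0,0],"angular":[0,0,42.5],"fingers":0.7}]' | sed -n 1,3p; done
python3 tgt.py .4637 .0687 .25 -161
```

```text
t: 15.6
tcp_pos: [0.5609, 0.208, 0.314]
orientation: [-180.0, 0.1, 40.9]
t: 16.1
tcp_pos: [0.5745, 0.1431, 0.314]
orientation: [-175.6, 0.4, 11.7]
t: 16.6
tcp_pos: [0.571, 0.0405, 0.3144]
orientation: [-167.9, 3.6, -2.6]
t: 17.1
tcp_pos: [0.5428, -0.0568, 0.3151]
orientation: [-161.4, 10.5, -16.7]
t: 17.6
tcp_pos: [0.4952, -0.1404, 0.316]
orientation: [-156.8, 20.0, -30.0]
delta_pos cm [-10.12, -10.98, 16.36] angular [10.4, 35.8, 123.4] |d| 22.1 |w| 128.9
```

```bash
python3 -c "
from h import *
o=manip.observe();print(o['qpos'],o['tcp_pos'],o['orientation'],o['contact_force'],o['t'])"
```

```text
[-30.01170519  26.29678044  14.37403781  98.11349632  23.18719807
 179.94411086] [ 0.4952177  -0.14036264  0.31599561] [-156.79407878   20.01422496  -29.95702853] [-0.07416772  0.49907513  0.05500109] 17.6
```

```bash
python3 tgt.py .4637 .0 .316 20
```

```text
delta_pos cm [-9.15, -8.42, 7.24] angular [-30.2, 8.5, -52.8] |d| 14.4 |w| 61.4
```

```bash
python3 -m creep '[{"delta_pos":[-1,-1,0.8],"angular":[-4.1,1.2,-7.2],"fingers":0.7},{"delta_pos":[-2.3,-2.1,1.8],"angular":[-8.2,2.3,-14.4],"fingers":0.7},{"delta_pos":[-3.5,-3.2,2.8],"angular":[-12.3,3.5,-21.6],"fingers":0.7},{"delta_pos":[-4.6,-4.2,3.6],"angular":[-16.4,4.6,-28.7],"fingers":0.7},{"delta_pos":[-5.5,-5.1,4.3],"angular":[-20.4,5.7,-35.6],"fingers":0.7}]'
python3 tgt.py .4637 .03 .316 40
```

```text
t: 18.1
tcp_pos: [0.4765, -0.0547, 0.3166]
orientation: [-170.9, 4.1, 3.5]
contact_force: [-0.1, -0.3, -0.7]
opening: 0.0594
grip_force: 0.0
delta_pos cm [-0.76, -8.41, 1.46] angular [-10.1, 1.0, -36.7] |d| 8.6 |w| 38.1
```

```bash
python3 -m creep '[{"delta_pos":[-0.1,-1.7,0.3],"angular":[-2,0.2,-7.3],"fingers":0.7},{"delta_pos":[-0.3,-3.4,0.6],"angular":[-4,0.4,-14.7],"fingers":0.7},{"delta_pos":[-0.4,-5,0.9],"angular":[-6,0.6,-22],"fingers":0.7},{"delta_pos":[-0.6,-6.7,1.2],"angular":[-8,0.8,-29.4],"fingers":0.7},{"delta_pos":[-0.8,-8.4,1.5],"angular":[-10.1,1,-36.7],"fingers":0.7}]'
for i in 1 2 3; do python3 -m creep '[{"delta_pos":[0,0,0],"angular":[0,0,-8.5],"fingers":0.7},{"delta_pos":[0,0,0],"angular":[0,0,-17],"fingers":0.7},{"delta_pos":[0,0,0],"angular":[0,0,-25.5],"fingers":0.7},{"delta_pos":[0,0,0],"angular":[0,0,-34],"fingers":0.7},{"delta_pos":[0,0,0],"angular":[0,0,-42.5],"fingers":0.7}]' | sed -n 1,3p; done
python3 tgt.py .4637 .0687 .25 195
```

```text
t: 18.6
tcp_pos: [0.4635, 0.0299, 0.3156]
orientation: [-180.0, 0.1, 40.0]
contact_force: [-0.2, -0.3, 0.4]
opening: 0.0595
grip_force: 0.0
t: 19.1
tcp_pos: [0.4635, 0.0292, 0.3156]
orientation: [-179.9, -0.0, 82.5]
t: 19.6
tcp_pos: [0.4635, 0.0292, 0.3155]
orientation: [-179.9, -0.1, 125.0]
t: 20.1
tcp_pos: [0.4635, 0.0292, 0.3155]
orientation: [180.0, -0.2, 167.5]
delta_pos cm [0.82, 3.86, 6.56] angular [0.0, -0.1, -27.5] |d| 7.7 |w| 27.5
```

Turn to yaw 195, go over the knob and take a close look.

```bash
python3 -m creep '[{"delta_pos":[0.2,0.8,1.3],"angular":[0,0,-5.5],"fingers":0.7},{"delta_pos":[0.3,1.6,2.6],"angular":[0,0,-11],"fingers":0.7},{"delta_pos":[0.5,2.4,4],"angular":[0,0,-16.5],"fingers":0.7},{"delta_pos":[0.7,3.2,5.3],"angular":[0,0,-22],"fingers":0.7},{"delta_pos":[0.8,3.9,6.6],"angular":[0,-0.1,-27.5],"fingers":0.7}]'
python3 -m creep '[{"delta_pos":[0,0,0],"angular":[0,0,0],"fingers":0.7},{"delta_pos":[0,0,0],"angular":[0,0,0],"fingers":0.7}]'
python3 - <<'E'
from h import *
W=cam('wrist','w8.png');print(proj(W,[.4637,.0687,.14]))
hs=cv2.cvtColor(W['img'],cv2.COLOR_RGB2HSV);m=((hs[...,1]>170)&(W['img'][...,0]>50)&((hs[...,0]<6)|(hs[...,0]>174))).astype(np.uint8)
n,l,st,ce=cv2.connectedComponentsWithStats(m)
for i in range(1,n):
    if st[i,4]>100: print(st[i],ce[i],onz(W,*ce[i],.139))
E
python3 tgt.py .4637 .0687 .112 195
```

```text
t: 20.6
tcp_pos: [0.4641, 0.0693, 0.2491]
orientation: [180.0, -0.0, -165.1]
contact_force: [0.0, -0.5, 0.3]
opening: 0.0598
grip_force: 0.0
t: 20.8
tcp_pos: [0.4644, 0.069, 0.2502]
orientation: [180.0, -0.0, -165.4]
contact_force: [-0.3, -0.4, 0.4]
opening: 0.0597
grip_force: 0.0
(np.float64(317.84676585376457), np.float64(193.09011079454183))
[305 177  30  30 692] [319.04913295 191.62138728] [0.46262364 0.06936275 0.139     ]
[ 283  336   56   32 1144] [311.93968531 354.14597902] [0.60887747 0.10101634 0.139     ]
delta_pos cm [0.14, -0.01, 13.89] angular [0.0, 0.1, -0.4] |d| 13.9 |w| 0.4
```

```bash
python3 -m creep '[{"delta_pos":[0.1,0,4],"angular":[0,0,0],"fingers":0.7},{"delta_pos":[0.2,0,8],"angular":[0,0,0],"fingers":0.7},{"delta_pos":[0.2,0,11],"angular":[0,0,0],"fingers":0.7},{"delta_pos":[0.2,0,13],"angular":[0,0,0],"fingers":0.7},{"delta_pos":[0.2,0,13.7],"angular":[0,0,0],"fingers":0.7}]'
python3 -m creep '[{"delta_pos":[0,0,0],"angular":[0,0,0],"fingers":0.25},{"delta_pos":[0,0,0],"angular":[0,0,0],"fingers":0.25},{"delta_pos":[0,0,0],"angular":[0,0,0],"fingers":0.25},{"delta_pos":[0,0,0],"angular":[0,0,0],"fingers":0.25},{"delta_pos":[0,0,0],"angular":[0,0,0],"fingers":0.25}]' 20
python3 - <<'E'
from h import *
p,C=T_tool();c=np.array([.5466,.0869]);r=p[:2]-c;print(r,np.hypot(*r),np.degrees(np.arctan2(r[1],r[0]))%360)
E
```

```text
t: 21.35
tcp_pos: [0.4622, 0.0684, 0.1125]
orientation: [180.0, -0.1, -165.4]
contact_force: [0.1, 0.1, 1.1]
opening: 0.0601
grip_force: 0.0
t: 21.85
tcp_pos: [0.464, 0.0692, 0.1147]
orientation: [180.0, 0.2, -165.3]
contact_force: [-0.7, 0.4, 0.0]
opening: 0.0214
grip_force: 0.0
[-0.08261058 -0.01771535] 0.08448871049753386 192.1034347647271
```

```bash
for i in 1 2; do python3 -m creep '[{"delta_pos":[0,-0.59,0],"angular":[0,0,-4],"fingers":0.25},{"delta_pos":[-0.03,-1.19,0],"angular":[0,0,-8],"fingers":0.25},{"delta_pos":[-0.1,-1.77,0],"angular":[0,0,-12],"fingers":0.25},{"delta_pos":[-0.22,-2.36,0],"angular":[0,0,-16],"fingers":0.25},{"delta_pos":[-0.38,-2.93,0],"angular":[0,0,-20],"fingers":0.25}]'; done
cat > ck.py <<'E'
from h import *
o=manip.observe();p=o['tcp_pos'];c=np.array([.5466,.0869]);r=p[:2]-c;print('r',np.hypot(*r),'az',np.degrees(np.arctan2(r[1],r[0]))%360,'yaw',o['orientation'][2]%360)
for P in (cam('scene'),cam('side')):
    u,v=proj(P,[*c,.227])
    hs=cv2.cvtColor(P['img'],cv2.COLOR_RGB2HSV);m=((hs[...,1]>170)&(P['img'][...,0]>60)&((hs[...,0]<6)|(hs[...,0]>174))).astype(np.uint8)
    n,l,st,ce=cv2.connectedComponentsWithStats(m)
    print(np.round([u,v],1),[(st[i].tolist(),ce[i].round(1).tolist(),) for i in range(1,n) if st[i,4]>15 and np.hypot(*(ce[i]-[u,v]))<60])
E
python3 ck.py
```

```text
t: 22.35
tcp_pos: [0.4748, 0.0417, 0.1143]
orientation: [180.0, 0.2, -145.1]
contact_force: [0.7, 0.2, -0.4]
opening: 0.0213
grip_force: 0.2
t: 22.85
tcp_pos: [0.4945, 0.0197, 0.1142]
orientation: [-180.0, 0.1, -125.1]
contact_force: [-0.7, 1.0, -0.2]
opening: 0.0213
grip_force: 0.2
r 0.08502408762066309 az 232.17976287695194 yaw 234.8663456409007
[345.9 164. ] [([340, 161, 13, 9, 81], [345.9, 165.0])]
[306.5 178.4] [([300, 173, 14, 11, 108], [306.5, 178.1])]
```

```bash
for i in 1 2 3 4 5 6; do python3 -m creep '[{"delta_pos":[0,-0.59,0],"angular":[0,0,-4],"fingers":0.25},{"delta_pos":[-0.03,-1.19,0],"angular":[0,0,-8],"fingers":0.25},{"delta_pos":[-0.1,-1.77,0],"angular":[0,0,-12],"fingers":0.25},{"delta_pos":[-0.22,-2.36,0],"angular":[0,0,-16],"fingers":0.25},{"delta_pos":[-0.38,-2.93,0],"angular":[0,0,-20],"fingers":0.25}]' | grep -E 'tcp|force'; done
python3 -m creep '[{"delta_pos":[0,-0.3,0],"angular":[0,0,-2],"fingers":0.25},{"delta_pos":[0,-0.59,0],"angular":[0,0,-4],"fingers":0.25},{"delta_pos":[-0.01,-0.89,0],"angular":[0,0,-6],"fingers":0.25},{"delta_pos":[-0.03,-1.1,0],"angular":[0,0,-7],"fingers":0.25},{"delta_pos":[-0.03,-1.1,0],"angular":[0,0,-7],"fingers":0.25}]'; python3 ck.py
```

```text
tcp_pos: [0.52, 0.006, 0.114]
contact_force: [-0.9, 0.6, -0.2]
grip_force: 0.3
tcp_pos: [0.5493, 0.0019, 0.114]
contact_force: [-0.2, -0.4, 0.6]
grip_force: 0.3
tcp_pos: [0.5782, 0.0081, 0.114]
contact_force: [-1.1, -0.6, -0.1]
grip_force: 0.3
tcp_pos: [0.6034, 0.0238, 0.1141]
contact_force: [0.2, -1.0, -0.5]
grip_force: 0.3
tcp_pos: [0.6216, 0.0472, 0.1141]
contact_force: [0.3, -0.4, 0.3]
grip_force: 0.3
tcp_pos: [0.6308, 0.0754, 0.1142]
contact_force: [0.0, -0.1, -0.3]
grip_force: 0.3
t: 26.45
tcp_pos: [0.6314, 0.0866, 0.1142]
orientation: [-179.9, -0.1, 1.7]
contact_force: [-0.8, -0.4, 0.1]
opening: 0.0213
grip_force: 0.0
r 0.08477475689716743 az 359.8087803863534 yaw 1.6767765465486384
[345.9 164. ] [([341, 161, 11, 8, 72], [346.1, 165.0])]
[306.5 178.4] [([300, 174, 12, 10, 96], [305.9, 178.4])]
```

```bash
python3 -m creep '[{"delta_pos":[0,0,0],"angular":[0,0,0],"fingers":0.6},{"delta_pos":[0,0,0],"angular":[0,0,0],"fingers":0.6},{"delta_pos":[0,0,0],"angular":[0,0,0],"fingers":0.6},{"delta_pos":[0,0,0],"angular":[0,0,0],"fingers":0.6}]' | tail -2
python3 -m creep '[{"delta_pos":[0,0,-1.5],"angular":[0,0,0],"fingers":0.6},{"delta_pos":[0,0,-5],"angular":[0,0,0],"fingers":0.6},{"delta_pos":[0,0,-10],"angular":[0,0,0],"fingers":0.6},{"delta_pos":[0,0,-15],"angular":[0,0,0],"fingers":0.6},{"delta_pos":[0,0,-18],"angular":[0,0,0],"fingers":0.6}]'
python3 -m creep '[{"delta_pos":[0,0,0],"angular":[0,0,0],"fingers":0.6},{"delta_pos":[0,0,0],"angular":[0,0,0],"fingers":0.6}]' | head -1
python3 ck.py
python3 - <<'E'
from h import *
W=cam('wrist','w9.png')
hs=cv2.cvtColor(W['img'],cv2.COLOR_RGB2HSV);m=((hs[...,1]>170)&(W['img'][...,0]>50)&((hs[...,0]<6)|(hs[...,0]>174))).astype(np.uint8)
n,l,st,ce=cv2.connectedComponentsWithStats(m)
for i in range(1,n):
    if st[i,4]>100: print(st[i],onz(W,*ce[i],.139),onz(W,*ce[i],.227))
S=cam('scene');D=cam('side');c=[]
for P in (S,D):
    u,v=proj(P,(.5603,.2088,.18));x0,y0=int(u-14),int(v-18);g=cv2.cvtColor(P['img'],cv2.COLOR_RGB2GRAY)[y0:y0+38,x0:x0+29]
    n,l,st,ce=cv2.connectedComponentsWithStats((g<45).astype(np.uint8));i=1+np.argmax(st[1:,4]);c.append((P,*(ce[i]+[x0,y0])))
print('rest knob',tri(*c)[0])
E
```

```text
opening: 0.0514
grip_force: 0.0
t: 27.45
tcp_pos: [0.6323, 0.0861, 0.2988]
orientation: [-179.9, -0.4, 1.7]
contact_force: [0.6, -0.0, 0.4]
opening: 0.0512
grip_force: 0.0
t: 27.65
r 0.08512785084334178 az 359.3924334658267 yaw 1.6936157911819618
[345.9 164. ] [([341, 161, 11, 8, 71], [346.2, 165.0]), ([365, 199, 8, 5, 30], [368.5, 200.7])]
[306.5 178.4] [([300, 174, 12, 10, 96], [305.9, 178.4]), ([279, 195, 7, 5, 31], [282.2, 197.0])]
[306 165  26  26 521] [0.63246045 0.08637515 0.139     ] [0.65355081 0.08697019 0.227     ]
[ 287  296   51   52 1745] [0.48458043 0.08853993 0.139     ] [0.54967144 0.08849085 0.227     ]
rest knob [0.56104042 0.20605181 0.18044798]
```

```bash
python3 -c "
from workcell import manip
print(manip.finish_job())"
```

```text
the job is handed in; nothing more can be done
None
```

I've handed the job in, with no verdict returned: the blank is upright in the jaws and let go, the rest is against its home stop, and the crank knob has gone about 167° counter-clockwise (0.17 m); on the way to the crank the wrist hit its joint limit and the tool drifted and tilted at about 0.31 m height, with no contact force in the one reading I took after it.

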